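# Take the empty reel off the wire dispenser

## Task

The solder-wire dispenser on the bench holds an empty reel: turn the round cap on its leaning spindle by feel until it lets go, never wrenching it off, slide the cap off the open end and lay it flat in the parts tray. Then slide the empty reel off the spindle and lay it flat in the tray beside the cap, both wholly on the tray's floor. Leave the screwdriver and the full solder reel where they lie.

Things in the scene. Friction and masses are not known exactly. Their poses are not given: they have to be found in the camera images.
- stand: Wire dispenser: grey cast wedge, 84 mm high at the back, on a foot plate 146 x 112 x 6 mm, bolted down. Origin: centre of its underside; x points to its high back, z up; its front (-x) faces roughly to the robot's left. A steel spindle stands square on the sloped face, leaning 35 degrees from vertical towards the front: the axis towards the open end is (-0.5736, 0, 0.8192) in this frame.
- spindle_foot (a point): Where the spindle's axis meets the sloped face: (0, 0, 0.048) in the stand's frame, which it shares. Measured along the axis from here: spring-loaded drag disc, 42 mm across, up to 18 mm; reel 18 to 48 mm; cap 48 to 74 mm. The spindle is 25 mm thick and 67 mm long and does not turn.
- spindle_tip (a point): Centre of the spindle's open upper end, 67 mm from its foot; frame of the stand. Hidden under the cap the end is a bayonet head: two steel lands, 24 mm over all and 8 mm thick, with a 14 mm slot right across between them, above a thinner neck. The angle at which the slot stands is not known.
- cap: Round knurled aluminium retaining cap, 44 mm across, 26 mm high, 60 g, closed top, mouth 29 mm wide, at the upper end of the spindle, resting on the reel. Origin: centre of its mouth (underside); z along its axis to the closed top. Two lugs inside, facing each other on its x axis, sit behind the spindle head's lands; the drag spring presses them against the lands with about 7 N.
- cap_mid (a point): Centre of the cap, 13 mm from its mouth. The cap turns either way, by friction, without a stop. It comes off only while its lugs stand in the slot, within about 0.2 rad, every half turn; at the start 0.75 to 2.4 rad away whichever way it is turned. There it yields to a light pull (let go, it springs up some 6 mm); elsewhere a pull stops dead after 1 to 3 mm; use under 40 N.
- reel: Empty grey plastic wire reel, 62 mm across its two flanges (3.5 mm thick each), 30 mm high, barrel 39 mm, bore 29 mm, 70 g, on the spindle between drag disc and cap. Origin: centre of its lower face; z along its axis, at the start towards the spindle's open end. Once the cap is off, the drag disc lifts it 6 mm and it slides off freely.
- reel_mid (a point): Centre of the reel, 15 mm from its lower face along its z; frame of the reel.
- tray: Shallow black parts tray, 200 mm (x) by 140 mm (y), rim 12 mm high, walls 4 mm, floor top 4 mm above the bench, empty, fixed. Origin: centre of its underside; z up. It stands left or right of the dispenser. Behind both, the upright of the bench shelf stands 0.18 m to the left, its front edge 0.72 m ahead of the robot, 0.46 m high: keep the wrist clear of it.
- driver_red: Screwdriver lying between dispenser and tray, 165 mm long, 21 mm thick; bystander.
- solder_reel: Full reel of solder wire lying flat on the bench behind the screwdriver, 62 mm across, 30 mm high; bystander.
Things that resemble listed ones, but are neither listed nor needed, are in the scene too. Leave any red look-alike of the cap alone.

How it is judged:
By the outcome, as a careful person would: the job done as asked, in the order asked, and still so for the second after the job is handed in, with the robot touching nothing.
It also fails if it takes over 70 s, if anything falls off the work surface, if the arm or the gripper's body presses on something with over 40 N, if the wrist force passes 120 N, or if a joint passes its speed limit or range.

## Robot

A 7-joint arm with a two-finger parallel gripper is mounted at the origin on a cart in front of the work surface, level with it; the furniture and walls round the work are solid. World frame = base frame: x ahead of the robot, y to its left, z up, the work surface at z = 0. Lengths are in m, angles in rad, forces in N, time in s.
With the tool pointing down it reaches from about 0.4 to 0.85 m from the base axis. Payload 10.4 kg.
Tool frame: the origin (TCP) lies at the very end of the fingers, on their centre line; the grasp point (between the pads) lies 19 mm behind it (r.pinch_z is the distance from the TCP to the grasp point, in m); z points along the fingers, y is the line along which they close (so a half turn about z gives the same grasp; the last joint's range is limited). The gripper opens to 87 mm and grips with 3 to 60 N. Pads are 19 mm wide; open, the fingers measure 117 mm over their backs; the gripper's body (75 mm by 190 mm) begins 51 mm behind the grasp point.
Start: joints at [1.179, 0.332, -0.065, 1.46, 0.022, 1.35, -0.088], TCP at [0.225, -0.583, 0.223] pointing down, gripper open.
Joint ranges: [-2.6, 2.6], [-0.5, 2.12], [-1.47, 1.34], [0.16, 2.42], [-1.27, 4.41], [0.06, 2.06], [-2.6, 2.6]. Speed limits (rad/s): [2.22, 2.22, 2.79, 2.79, 3.14, 3.14, 3.14].

## Interface

Orientations are given as a unit quaternion [x, y, z, w].
In Python, from bench import r, camera gives the robot as it stands. The module is installed in compiled form; this text tells all that it offers.
- The arm moves only by the shell command python3 -m pendant 'ROWS' [FORCE]. ROWS is JSON, a list of rows, each an object with "dp": the shift along the tool's x, y, z as a fraction of full scale, a list of three; "rotation": the turn, a rotation vector about the tool's x, y, z as a fraction of full scale, a list of three; "jaw": the opening, from 0 (shut) to 1 (fully open). A call has 1 to 8 rows; each row is the pose to reach, as a shift and turn from the pose commanded when the call began, along the tool's axes at that moment, turning the shorter way round; what a row does not reach only later rows make up. Full scale, the value 1, is 0.15 m for a shift and 2 pi rad for a turn. A row lasts 1/8 s, in which the tool goes at most 62.5 mm and 10.7 degrees, less where a joint would pass 70% of its speed; a pose out of reach is approached as far as the arm can. A call with a number of a shift or a turn outside -1 to 1 is refused whole. A call with a gripper value outside its range is refused whole. The fingers move at their own pace and stop on an object; FORCE is the grip in N (left out, the last holds). Time passes only in rows, so rows that repeat a pose let the fingers close. It gives the time, the measured TCP pose, the force, the opening and the grip force at its end, in the units of the state.
- r.read_state(): the state, without advancing time (a new reading comes with each control period).
- camera(name): name is "side" or "top"; returns a dict with "image" (400x640x3 uint8, red, green, blue), "z_map" (400x640 float32, m along the optical axis (not along the pixel's ray), 0 where there is no reading), "mtx" (3x3 intrinsics, pixels), "distortion" ([k1, k2, p1, p2, k3] as OpenCV has them; the pictures are not rectified), "T" (4x4, takes a point from camera to world coordinates). Camera axes: x right, y down, z forward; pixel columns grow to the right and rows downward; lengths in m; the calibration is good to about 2 mm. A picture is of the moment at which its call begins.
- r.close_job(): hands the job in; it is judged then, once.
The state is a dict: "time": time; "joint_positions": joint angles; "joint_vel": joint speeds; "joint_torque": joint torques, N m; "ee_pos": TCP position; "eef_rot": TCP orientation; "ft_force": force on the tool from outside, world axes, zero at the start; "torque": the same for the moment, N m; "width": finger opening in m; "grip_force": force on a finger pad.
Only numpy, scipy, OpenCV 4.12 (cv2) and the standard library are available. Lean on these libraries where they do the work, as an engineer would, in place of code of your own. Each camera call takes 0.05 s, during which the arm holds its last target. There are 200 camera calls.

## Working session

There is one attempt and no reset: what is moved stays moved. The work goes in short steps, Python scripts to look and compute and a shell command to move; the robot and the scene stay as the last step left them, time stands still between calls to the robot, and variables do not carry over. Pictures are saved under pics/ and viewed, at most 10 in all, crops included, and the job is handed in when it is done.

```bash
mkdir -p pics
python3 - <<'E'
from bench import r,camera
import cv2,numpy as np
for n in("side","top"):
    c=camera(n); cv2.imwrite(f"pics/{n}0.png",c["image"][:,:,::-1]); np.savez(f"{n}0.npz",**c)
    print(n,c["mtx"].round(1).tolist(),c["T"].round(3).tolist(),np.round(c["distortion"],3), (c["z_map"]>0).mean())
s=r.read_state();print({k:np.round(v,3).tolist() for k,v in s.items()},r.pinch_z)
E
```

```text
side [[367.7, 0.0, 317.3], [0.0, 367.7, 203.8], [0.0, 0.0, 1.0]] [[-0.936, -0.151, 0.317, 0.27], [-0.35, 0.331, -0.876, 0.804], [0.027, -0.932, -0.362, 0.412], [0.0, 0.0, 0.0, 1.0]] [-0.059  0.     0.     0.     0.   ] 0.995890625
top [[460.2, 0.0, 320.2], [0.0, 460.2, 197.2], [0.0, 0.0, 1.0]] [[-0.023, -0.981, 0.194, 0.295], [-1.0, 0.022, -0.01, 0.072], [0.006, -0.194, -0.981, 1.204], [0.0, 0.0, 0.0, 1.0]] [-0.132  0.     0.     0.     0.   ] 0.996
{'time': 0.1, 'joint_positions': [1.179, 0.333, -0.065, 1.461, 0.022, 1.35, -0.088], 'joint_vel': [0.001, -0.001, 0.0, -0.002, -0.0, -0.001, -0.001], 'joint_torque': [0.001, -62.454, 0.024, -39.072, -0.061, 0.037, 0.0], 'ee_pos': [0.225, -0.583, 0.222], 'eef_rot': [0.983, 0.183, -0.0, -0.001], 'ft_force': [0.391, 0.141, -0.515], 'torque': [0.001, -0.02, -0.025], 'grip_force': 0.0, 'width': 0.087} 0.0187
```

View pics/side0.png

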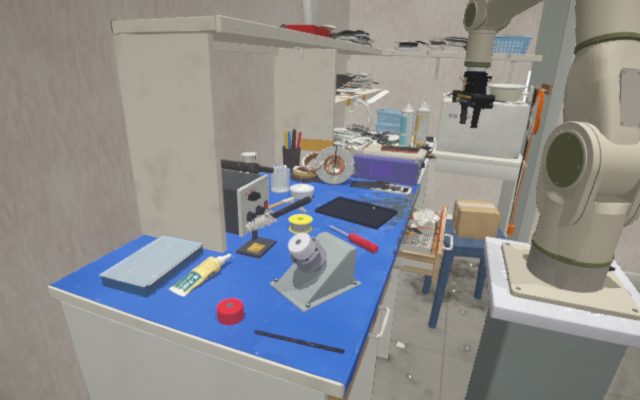

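View pics/top0.png

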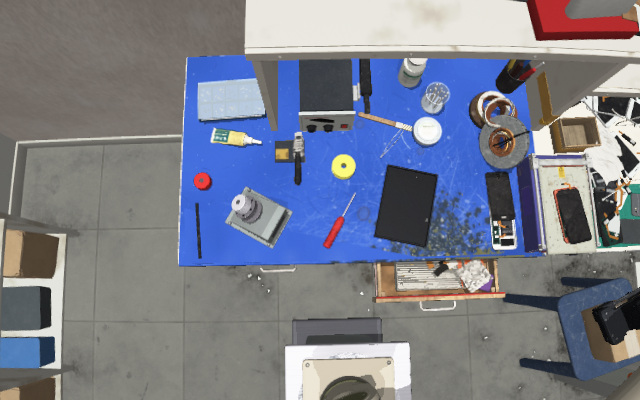

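The top view shows the dispenser around (258,217) with its cap at (240,203), the black tray at (406,205), the driver at (338,220) and the yellow solder reel at (343,167). The red look-alike is at (202,181). In the side view the cap is at (300,243) and the reel at (310,258). Next I measure with depth.

```bash
cat > h.py <<'E'
import numpy as np,cv2
def cloud(c):
    h,w=c["z_map"].shape; u,v=np.meshgrid(np.arange(w),np.arange(h))
    p=cv2.undistortPoints(np.stack([u,v],-1).reshape(-1,1,2).astype(np.float64),c["mtx"],c["distortion"]).reshape(h,w,2)
    z=c["z_map"]; P=np.dstack([p[...,0]*z,p[...,1]*z,z]); return P@c["T"][:3,:3].T+c["T"][:3,3]
def proj(c,X):
    T=np.linalg.inv(c["T"]); return cv2.projectPoints(np.atleast_2d(X).astype(float),cv2.Rodrigues(T[:3,:3])[0],T[:3,3],c["mtx"],c["distortion"])[0].reshape(-1,2)
E
python3 - <<'E'
import numpy as np,cv2
from h import *
C={n:dict(np.load(n+"0.npz")) for n in("side","top")}
W={n:cloud(C[n]) for n in C}
t=W["top"]
for n,p in dict(foot=(258,217),cap=(240,202),tray=(406,205),driver=(338,220),sold=(343,157),bench=(300,220),fake=(202,181)).items(): print(n,t[p[1],p[0]].round(3))
s=W["side"]
for n,p in dict(cap=(298,242),sold=(300,218),bench=(250,300)).items(): print("s",n,s[p[1],p[0]].round(3))
# tray
g=C["top"]["image"].max(2)<60; m=np.zeros_like(g);m[150:255,365:448]=g[150:255,365:448]
m=cv2.morphologyEx(m.astype(np.uint8),cv2.MORPH_OPEN,np.ones((5,5)))
cs=max(cv2.findContours(m,0,2)[0],key=cv2.contourArea)[:,0]
P=t[cs[:,1],cs[:,0]]; 
print("tray",cv2.minAreaRect((P[:,:2]*1000).astype(np.float32)),np.median(P[:,2]),t[205,406])
# crops
for n,(a,b,cc,d) in dict(top=(175,255,210,310),side=(220,315,260,370)).items():
    cv2.imwrite(f"pics/crop_{n}.png",cv2.resize(C[n]["image"][a:b,cc:d,::-1],None,fx=7,fy=7,interpolation=cv2.INTER_CUBIC)[:600,:800])
# stand cloud: sloped face & high points
for n in W:
    w=W[n]; q=(abs(w[...,0]-t[217,258][0])<.12)&(abs(w[...,1]-t[217,258][1])<.12)
    z=w[...,2][q]; print(n,np.histogram(z,bins=np.arange(-.02,.16,.01)))
E
```

```text
foot [0.474 0.217 0.063]
cap [0.503 0.254 0.115]
tray [ 0.507 -0.17  -0.001]
driver [0.467 0.015 0.025]
sold [ 0.635 -0.003  0.028]
bench [0.473 0.114 0.001]
fake [0.579 0.371 0.027]
s cap [0.501 0.264 0.109]
s sold [ 0.612 -0.01   0.027]
s bench [0.573 0.318 0.   ]
tray ((423.3822021484375, -117.94245910644531), (188.54379272460938, 417.571533203125), 58.3785514831543) 0.01068668383076421 [ 0.50707455 -0.16965137 -0.00068877]
side (array([  68,  406, 5429,  530,  496,  383,  266,  311,  314,  496,  431,
        179,  274,  202,   65,   53,    0]), array([-0.02, -0.01,  0.  ,  0.01,  0.02,  0.03,  0.04,  0.05,  0.06,
        0.07,  0.08,  0.09,  0.1 ,  0.11,  0.12,  0.13,  0.14,  0.15]))
top (array([   5, 1097, 4912,  113,   68,   76,   83,  112,  258,  304,  444,
         88,  178,  162,   47,   61,    7]), array([-0.02, -0.01,  0.  ,  0.01,  0.02,  0.03,  0.04,  0.05,  0.06,
        0.07,  0.08,  0.09,  0.1 ,  0.11,  0.12,  0.13,  0.14,  0.15]))
```

View pics/crop_top.png

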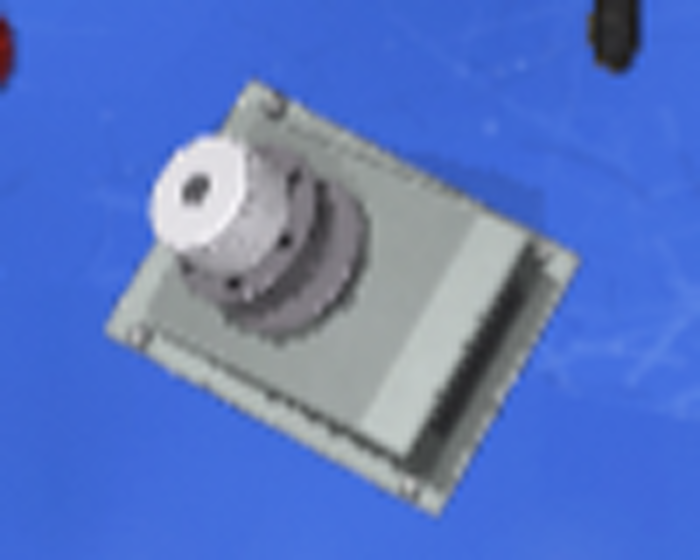

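View pics/crop_side.png

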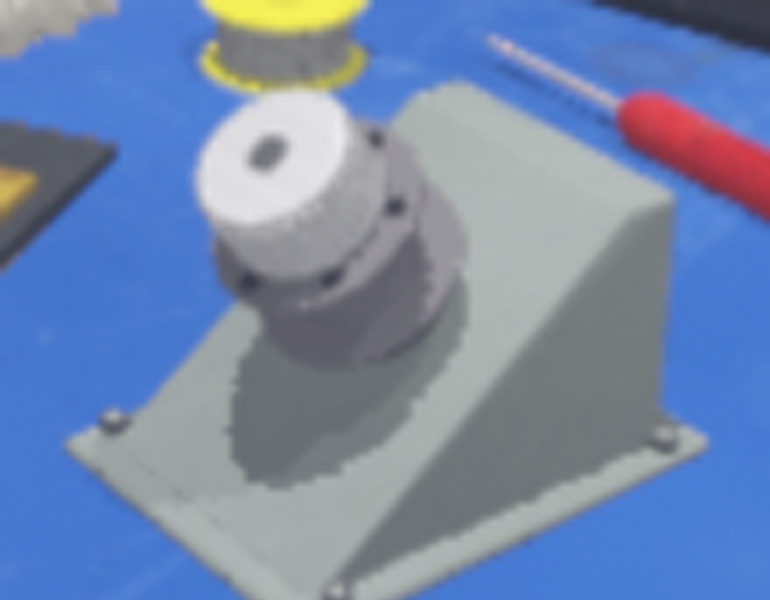

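The crops show the plate corners at about (246,186), (225,222), (273,249) and (293,212) in the top view. The cap-top dot is at (237.6,201.7) in the top view and (297.7,241.4) in the side view. Next come casting rays and triangulating.

```bash
cat >> h.py <<'E'
def ray(c,uv):
    p=cv2.undistortPoints(np.array([[uv]],float),c["mtx"],c["distortion"])[0,0]
    return c["T"][:3,3],c["T"][:3,:3]@np.r_[p,1]
def onz(c,uv,z):
    o,d=ray(c,uv); return o+d*(z-o[2])/d[2]
def tri(a,ua,b,ub):
    o,d=ray(a,ua);p,e=ray(b,ub); s=np.linalg.lstsq(np.c_[d,-e],p-o,rcond=None)[0]
    x,y=o+d*s[0],p+e*s[1]; return (x+y)/2,np.linalg.norm(x-y)
E
python3 - <<'E'
from h import *
C={n:dict(np.load(n+"0.npz")) for n in("side","top")}; T=C["top"];S=C["side"]
f=lambda x,y,a,b:((x+.5)/7-.5+a,(y+.5)/7-.5+b)
K=np.array([onz(T,f(x,y,210,175),.006)for x,y in[(255,80),(108,332),(440,515),(580,258)]])
print(K.round(4)); c=K.mean(0); print("stand",c)
ax=(K[2]+K[3]-K[0]-K[1])[:2]; ay=(K[0]+K[3]-K[1]-K[2])[:2]
print("len",np.linalg.norm(ax)/2,np.linalg.norm(ay)/2,"yaw",np.degrees(np.arctan2(ax[1],ax[0])),np.degrees(np.arctan2(ay[1],ay[0]))-90)
X,e=tri(T,f(196,188,210,175),S,f(267,153,260,220)); print("captop",X,e)
y=np.arctan2(ax[1],ax[0]); a=np.array([-.5736*np.cos(y),-.5736*np.sin(y),.8192]); F=np.r_[c[:2],.048]
print("axis",a,"pred captop",F+.074*a)
# tray
img=T["image"].astype(int); m=((img.max(2)<45)).astype(np.uint8); q=np.zeros_like(m);q[150:255,365:445]=m[150:255,365:445]
q=cv2.morphologyEx(q,cv2.MORPH_OPEN,np.ones((9,9)))
cs=max(cv2.findContours(q,0,2)[0],key=cv2.contourArea)[:,0]; print(cv2.boundingRect(cs))
P=np.array([onz(T,p,.012)[:2] for p in cs],np.float32); print("tray",cv2.minAreaRect(P*1000))
for n,lo,hi,reg in(("red",0,0,(185,252,320,358)),):
    a0,b0,c0,d0=reg; mm=(img[a0:b0,c0:d0,0]>120)&(img[a0:b0,c0:d0,1]<80); v,u=np.nonzero(mm); Q=np.array([onz(T,(x+c0,y_+a0),.015)[:2] for x,y_ in zip(u,v)]); print("driver",Q.min(0),Q.max(0))
E
```

```text
[[0.567  0.257  0.006 ]
 [0.471  0.3121 0.006 ]
 [0.3997 0.1869 0.006 ]
 [0.4955 0.1335 0.006 ]]
stand [0.48327678 0.22236728 0.006     ]
len 0.14339171352155447 0.11015132677790172 yaw -119.8654813227841 -119.46944609250103
captop [0.50413835 0.26089158 0.10883545] 0.0032149886972144943
axis [0.28563294 0.49742415 0.8192    ] pred captop [0.50441362 0.25917667 0.1086208 ]Traceback (most recent call last):
  File "<stdin>", line 14, in <module>
ValueError: max() iterable argument is empty
```

Both measurements agree to about 2 mm. I still need the tray's pose. I'll also add a planner helper that prints the required shift and turn.

```bash
cat >> h.py <<'E'
from scipy.spatial.transform import Rotation as Rot
yaw=np.radians(-119.7); A=np.array([-.5736*np.cos(yaw),-.5736*np.sin(yaw),.8192])
F=np.array([.4835,.2230,.048])
def tool(z,y):   # tool rotation from z axis and approximate y axis
    z=np.array(z,float)/np.linalg.norm(z); y=np.array(y,float); y-=z*(y@z); y/=np.linalg.norm(y)
    return Rot.from_matrix(np.c_[np.cross(y,z),y,z])
def plan(p,R,s=None):
    if s is None:
        from bench import r; s=r.read_state()
    R0=Rot.from_quat(s["eef_rot"]); dp=R0.inv().apply(np.array(p)-s["ee_pos"])
    rv=(R0.inv()*R).as_rotvec()
    print("dp",(dp/.15).round(3).tolist(),"rot",(rv/2/np.pi).round(4).tolist(),"deg",np.degrees(np.linalg.norm(rv)).round(1))
def st():
    from bench import r; s=r.read_state(); a=s["ee_pos"]-F
    print("t",round(s["time"],2),"p",np.round(s["ee_pos"],4).tolist(),"q",np.round(s["joint_positions"],2).tolist(),"F",np.round(s["ft_force"],1).tolist(),"Fax",round(float(s["ft_force"]@A),1),"w",round(s["width"],4),"g",round(s["grip_force"],1),"axial",round(float(a@A),4),"off",np.round(a-A*(a@A),4).tolist(),"ang",np.degrees(np.arccos(-Rot.from_quat(s["eef_rot"]).apply([0,0,1])@A)).round(2))
    return s
E
python3 - <<'E'
from h import *
T=dict(np.load("top0.npz")); img=T["image"].astype(int); print(img[205,395:445:4].tolist())
b=(img[...,2]-img[...,0]<35).astype(np.uint8); q=np.zeros_like(b);q[155:258,368:445]=b[155:258,368:445]
q=cv2.morphologyEx(q,cv2.MORPH_OPEN,np.ones((15,15)))
cs=max(cv2.findContours(q,0,2)[0],key=cv2.contourArea)[:,0]; print(cv2.boundingRect(cs))
P=np.array([onz(T,p,.012)[:2] for p in cs],np.float32); r_=cv2.minAreaRect(P*1000); print("tray",r_,cv2.boxPoints(r_).round(0).tolist())
s=st()
print("natural hover vertical above cap"); plan(F+.14*A,tool(-A,[.89,.45,0]),s)
E
```

```text
[[47, 47, 50], [46, 46, 49], [47, 48, 50], [46, 47, 49], [44, 46, 48], [44, 44, 48], [45, 45, 48], [44, 45, 49], [44, 45, 48], [34, 35, 37], [69, 101, 176], [62, 76, 114], [60, 73, 95]]
(376, 167, 59, 78)
tray ((504.67462158203125, -168.98451232910156), (144.4359893798828, 199.35093688964844), 77.28934478759766) [[392.0, -218.0], [586.0, -261.0], [618.0, -120.0], [423.0, -77.0]]
t 0.1 p [0.2252, -0.5827, 0.2218] q [1.18, 0.33, -0.06, 1.46, 0.02, 1.35, -0.09] F [0.4, 0.1, -0.5] Fax -0.2 w 0.087 g 0.0 axial -0.3324 off [-0.1638, -0.64, 0.4462] ang 35.04
natural hover vertical above cap
dp [3.958, -4.727, 0.4] rot [0.011, -0.1073, -0.2421] deg 95.4
```

```bash
python3 -m pendant '[{"dp":[0,0,-0.6],"rotation":[0,0,0],"jaw":1},{"dp":[0.4,-0.5,-0.6],"rotation":[0,0,0],"jaw":1},{"dp":[0.8,-0.95,-0.6],"rotation":[0,0,0],"jaw":1},{"dp":[0.8,-0.95,-0.6],"rotation":[0,0,0],"jaw":1}]'
for i in 1; do python3 -m pendant '[{"dp":[0.4,-0.5,0],"rotation":[0,0,-0.03],"jaw":1},{"dp":[0.8,-0.95,0],"rotation":[0,0,-0.06],"jaw":1},{"dp":[0.8,-0.95,0],"rotation":[0,0,-0.06],"jaw":1}]'; done
python3 - <<'E'
from h import *
s=st(); plan(F+.20*A,tool(-A,[.89,.45,0]),s)
T=dict(np.load("top0.npz"))
print([onz(T,u,.012).round(3)[:2].tolist() for u in[(386,165),(437.5,173),(424.5,246),(375,238)]])
E
```

```text
time: 0.6
ee_pos: [0.2858, -0.4064, 0.3124]
eef_rot: [0.983, 0.183, -0.0, 0.0]
ft_force: [0.1, -0.6, 0.5]
width: 0.0869
grip_force: 0.0
time: 0.98
ee_pos: [0.3461, -0.2301, 0.3123]
eef_rot: [0.931, 0.366, -0.0, 0.0]
ft_force: [0.8, 0.9, 0.3]
width: 0.0868
grip_force: 0.0
t 0.97 p [0.3461, -0.2301, 0.3123] q [0.88, -0.16, -0.36, 1.8, -0.05, 1.49, -0.28] F [0.8, 0.9, 0.3] Fax 0.9 w 0.0868 g 0.0 axial -0.0483 off [-0.1236, -0.429, 0.3038] ang 34.97
dp [3.457, -1.817, 0.668] rot [0.0299, -0.0986, -0.184] deg 75.9
[[0.615, -0.12], [0.59, -0.258], [0.395, -0.21], [0.419, -0.081]]
```

```bash
python3 -m pendant '[{"dp":[0.4,-0.2,0],"rotation":[0,0,0],"jaw":1},{"dp":[0.8,-0.4,0],"rotation":[0,0,0],"jaw":1},{"dp":[0.95,-0.5,0],"rotation":[0,0,0],"jaw":1},{"dp":[0.95,-0.5,0],"rotation":[0,0,0],"jaw":1}]'
python3 -m pendant '[{"dp":[0.4,-0.2,0],"rotation":[0,0,0],"jaw":1},{"dp":[0.8,-0.4,0],"rotation":[0,0,0],"jaw":1},{"dp":[0.95,-0.5,0],"rotation":[0,0,0],"jaw":1},{"dp":[0.95,-0.5,0],"rotation":[0,0,0],"jaw":1}]'
python3 - <<'E'
from h import *
s=st(); plan(F+.20*A,tool(-A,[.89,.45,0]),s)
E
```

```text
time: 1.48
ee_pos: [0.4001, -0.0777, 0.3124]
eef_rot: [0.93, 0.367, -0.0, 0.0]
ft_force: [-0.3, -0.4, 0.2]
width: 0.087
grip_force: 0.0
time: 1.98
ee_pos: [0.4535, 0.0731, 0.3122]
eef_rot: [0.931, 0.366, -0.0, -0.0]
ft_force: [-0.3, -2.1, -0.5]
width: 0.0869
grip_force: 0.0
t 1.98 p [0.4535, 0.0731, 0.3122] q [0.61, -0.04, -0.83, 1.69, -0.03, 1.48, -1.03] F [-0.3, -2.1, -0.5] Fax -1.5 w 0.0869 g 0.0 axial 0.1332 off [-0.0678, -0.2163, 0.1551] ang 35.02
dp [1.557, -0.823, 0.67] rot [0.0298, -0.0988, -0.1838] deg 75.9
```

```bash
python3 -m pendant '[{"dp":[0.4,-0.2,0],"rotation":[0,0,0],"jaw":1},{"dp":[0.7,-0.35,0],"rotation":[0,0,0],"jaw":1},{"dp":[0.7,-0.35,0],"rotation":[0,0,0],"jaw":1}]'
python3 - <<'E'
from h import *
s=st(); plan(F+.16*A,tool(-A,[.68,-.733,0]),s)
E
```

```text
time: 2.35
ee_pos: [0.4951, 0.183, 0.311]
eef_rot: [0.931, 0.366, -0.001, -0.001]
ft_force: [0.7, 0.5, -0.2]
width: 0.0867
grip_force: 0.0
t 2.35 p [0.4951, 0.183, 0.311] q [0.42, 0.19, -0.97, 1.53, 0.15, 1.51, -1.37] F [0.7, 0.5, -0.2] Fax 0.3 w 0.0867 g 0.0 axial 0.1988 off [-0.0449, -0.1391, 0.1002] ang 35.01
dp [0.71, -0.427, 0.881] rot [-0.0272, -0.0934, -0.0077] deg 35.1
```

```bash
python3 -m pendant '[{"dp":[0.2,-0.1,0.2],"rotation":[-0.007,-0.025,-0.002],"jaw":1},{"dp":[0.4,-0.2,0.4],"rotation":[-0.014,-0.05,-0.004],"jaw":1},{"dp":[0.55,-0.35,0.6],"rotation":[-0.021,-0.075,-0.006],"jaw":1},{"dp":[0.71,-0.427,0.7],"rotation":[-0.027,-0.0934,-0.0077],"jaw":1},{"dp":[0.71,-0.427,0.8],"rotation":[-0.027,-0.0934,-0.0077],"jaw":1},{"dp":[0.71,-0.427,0.881],"rotation":[-0.0272,-0.0934,-0.0077],"jaw":1},{"dp":[0.71,-0.427,0.881],"rotation":[-0.0272,-0.0934,-0.0077],"jaw":1}]'
python3 - <<'E'
from h import *
s=st(); plan(F+.16*A,tool(-A,[.68,-.733,0]),s)
from bench import camera
c=camera("side"); cv2.imwrite("pics/s1.png",c["image"][80:380,100:500,::-1].repeat(2,0).repeat(2,1)); np.savez("s1.npz",**c)
E
```

```text
time: 3.22
ee_pos: [0.5308, 0.2979, 0.1808]
eef_rot: [0.88, 0.368, -0.238, 0.183]
ft_force: [0.5, 0.0, 0.1]
width: 0.0872
grip_force: 0.0
t 3.23 p [0.5308, 0.2979, 0.1808] q [-0.38, 0.84, -0.64, 1.01, 0.55, 2.02, -1.68] F [0.5, 0.0, 0.1] Fax 0.2 w 0.0872 g 0.0 axial 0.1595 off [0.0019, -0.0046, 0.0021] ang nan
dp [0.017, -0.032, -0.003] rot [-0.0001, -0.0001, -0.0013] deg 0.5h.py:30: RuntimeWarning: invalid value encountered in arccos
  print("t",round(s["time"],2),"p",np.round(s["ee_pos"],4).tolist(),"q",np.round(s["joint_positions"],2).tolist(),"F",np.round(s["ft_force"],1).tolist(),"Fax",round(float(s["ft_force"]@A),1),"w",round(s["width"],4),"g",round(s["grip_force"],1),"axial",round(float(a@A),4),"off",np.round(a-A*(a@A),4).tolist(),"ang",np.degrees(np.arccos(-Rot.from_quat(s["eef_rot"]).apply([0,0,1])@A)).round(2))
```

View pics/s1.png

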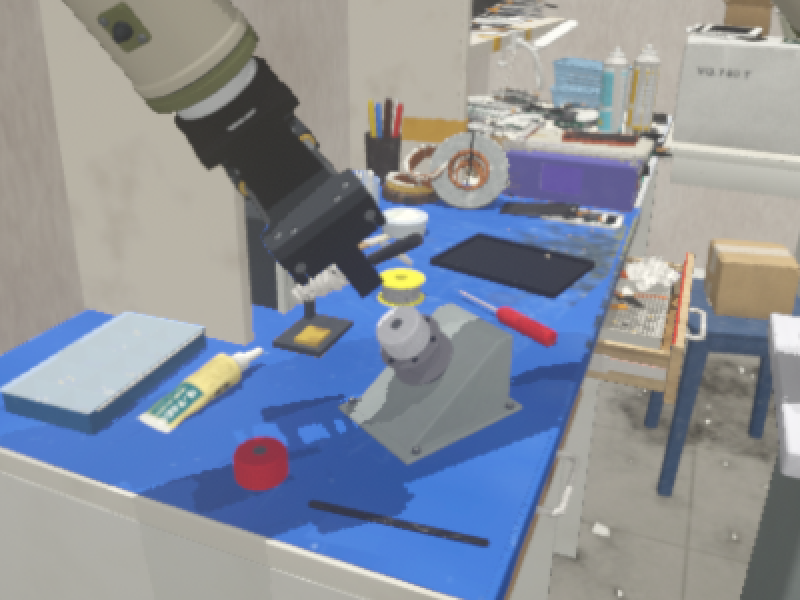

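The gripper points along the spindle axis, with the cap at (405,330) in this crop right in line with it and the upright clear. Now down to the cap.

```bash
sed -i 's/np.arccos(\(-Rot[^@]*@A\))/np.arccos(np.clip(\1,-1,1))/' h.py
python3 -m pendant '[{"dp":[0.017,-0.032,0.2],"rotation":[0,0,0],"jaw":1},{"dp":[0.017,-0.032,0.4],"rotation":[0,0,0],"jaw":1},{"dp":[0.017,-0.032,0.5],"rotation":[0,0,0],"jaw":1},{"dp":[0.017,-0.032,0.5],"rotation":[0,0,0],"jaw":1}]'
python3 - <<'E'
from h import *
s=st(); plan(F+.053*A,tool(-A,[.68,-.733,0]),s)
E
```

```text
time: 3.78
ee_pos: [0.5073, 0.2655, 0.118]
eef_rot: [0.88, 0.368, -0.238, 0.183]
ft_force: [-0.2, -0.3, 1.4]
width: 0.0871
grip_force: 0.0
t 3.77 p [0.5073, 0.2655, 0.118] q [-0.31, 0.81, -0.65, 1.21, 0.54, 1.87, -1.72] F [-0.2, -0.3, 1.4] Fax 0.9 w 0.0871 g 0.0 axial 0.0853 off [-0.0004, 0.0, 0.0001] ang 0.0
dp [0.002, 0.002, 0.215] rot [-0.0, -0.0001, -0.0013] deg 0.5
```

```bash
python3 -m pendant '[{"dp":[0.002,0.002,0.1],"rotation":[0,0,0],"jaw":1},{"dp":[0.002,0.002,0.18],"rotation":[0,0,0],"jaw":1},{"dp":[0.002,0.002,0.215],"rotation":[0,0,0],"jaw":1},{"dp":[0.002,0.002,0.215],"rotation":[0,0,0],"jaw":1},{"dp":[0.002,0.002,0.215],"rotation":[0,0,0],"jaw":0.3},{"dp":[0.002,0.002,0.215],"rotation":[0,0,0],"jaw":0.3},{"dp":[0.002,0.002,0.215],"rotation":[0,0,0],"jaw":0.3},{"dp":[0.002,0.002,0.215],"rotation":[0,0,0],"jaw":0.3}]' 15
python3 - <<'E'
from h import *
s=st()
print("tool-frame F",Rot.from_quat(s["eef_rot"]).inv().apply(s["ft_force"]).round(1))
E
```

```text
time: 4.78
ee_pos: [0.4978, 0.2516, 0.0902]
eef_rot: [0.879, 0.369, -0.238, 0.184]
ft_force: [0.4, 0.0, 0.3]
width: 0.0548
grip_force: 0.0
t 4.78 p [0.4978, 0.2516, 0.0902] q [-0.29, 0.81, -0.64, 1.29, 0.55, 1.81, -1.73] F [0.4, 0.0, 0.3] Fax 0.4 w 0.0548 g 0.0 axial 0.0529 off [-0.0007, 0.0023, -0.0011] ang 0.0
tool-frame F [ 0.1  0.3 -0.4]
```

```bash
python3 -m pendant '[{"dp":[0,0,0],"rotation":[0,0,0],"jaw":0.3},{"dp":[0,0,0],"rotation":[0,0,0],"jaw":0.3},{"dp":[0,0,0],"rotation":[0,0,0],"jaw":0.3},{"dp":[0,0,0],"rotation":[0,0,0],"jaw":0.3}]' 15
python3 - <<'E'
from h import *
s=st()
print("tool-frame F",Rot.from_quat(s["eef_rot"]).inv().apply(s["ft_force"]).round(1))
E
```

```text
time: 5.28
ee_pos: [0.498, 0.2514, 0.0902]
eef_rot: [0.879, 0.369, -0.238, 0.184]
ft_force: [2.5, -0.7, 1.7]
width: 0.0431
grip_force: 15.0
t 5.28 p [0.498, 0.2514, 0.0902] q [-0.29, 0.81, -0.64, 1.29, 0.55, 1.81, -1.73] F [2.5, -0.7, 1.7] Fax 1.7 w 0.0431 g 15.0 axial 0.0529 off [-0.0006, 0.0021, -0.0011] ang 0.0
tool-frame F [ 0.2  2.5 -1.7]
```

```bash
python3 -m pendant '[{"dp":[0,0,0],"rotation":[0,0,-0.025],"jaw":0.3},{"dp":[0,0,0],"rotation":[0,0,-0.05],"jaw":0.3},{"dp":[0,0,0],"rotation":[0,0,-0.075],"jaw":0.3},{"dp":[0,0,0],"rotation":[0,0,-0.1],"jaw":0.3},{"dp":[0,0,0],"rotation":[0,0,-0.1],"jaw":0.3}]' 15
python3 -c "from h import *;s=st();print(s['torque'])"
python3 -m pendant '[{"dp":[0,0,-0.01],"rotation":[0,0,0],"jaw":0.3},{"dp":[0,0,-0.02],"rotation":[0,0,0],"jaw":0.3},{"dp":[0,0,-0.02],"rotation":[0,0,0],"jaw":0.3}]' 15
python3 -c "from h import *;s=st();print(s['torque'])"
```

```text
time: 5.9
ee_pos: [0.4975, 0.252, 0.0901]
eef_rot: [0.722, 0.623, -0.283, 0.1]
ft_force: [-0.7, 1.5, 1.7]
width: 0.043
grip_force: 15.0
t 5.9 p [0.4975, 0.252, 0.0901] q [-0.22, 0.85, -0.77, 1.28, 0.62, 1.84, -1.15] F [-0.7, 1.5, 1.7] Fax 2.0 w 0.043 g 15.0 axial 0.0529 off [-0.0011, 0.0026, -0.0012] ang 0.0
[ 0.77548887 -0.2132714  -0.1175824 ]
time: 6.28
ee_pos: [0.4976, 0.252, 0.0906]
eef_rot: [0.722, 0.622, -0.285, 0.101]
ft_force: [-4.4, -4.1, -14.1]
width: 0.043
grip_force: 15.0
t 6.28 p [0.4976, 0.252, 0.0906] q [-0.22, 0.85, -0.76, 1.28, 0.62, 1.85, -1.15] F [-4.4, -4.1, -14.1] Fax -14.8 w 0.043 g 15.0 axial 0.0534 off [-0.001, 0.0024, -0.0011] ang 0.0
[ 1.51702497 -0.57374688 -0.22125427]
```

```bash
cat > locked.py <<'E'
from h import *
s=st(); import sys
sys.exit(0 if s["ft_force"]@A<-10 else 1)
E
python3 -m pendant '[{"dp":[0,0,0.02],"rotation":[0,0,-0.022],"jaw":0.3},{"dp":[0,0,0.02],"rotation":[0,0,-0.045],"jaw":0.3},{"dp":[0,0,0.02],"rotation":[0,0,-0.045],"jaw":0.3},{"dp":[0,0,0],"rotation":[0,0,-0.045],"jaw":0.3},{"dp":[0,0,0],"rotation":[0,0,-0.045],"jaw":0.3}]' 15 >/dev/null
python3 locked.py && python3 -m pendant '[{"dp":[0,0,0.02],"rotation":[0,0,-0.022],"jaw":0.3},{"dp":[0,0,0.02],"rotation":[0,0,-0.045],"jaw":0.3},{"dp":[0,0,0.02],"rotation":[0,0,-0.045],"jaw":0.3},{"dp":[0,0,0],"rotation":[0,0,-0.045],"jaw":0.3},{"dp":[0,0,0],"rotation":[0,0,-0.045],"jaw":0.3}]' 15 >/dev/null &&
python3 locked.py && python3 -m pendant '[{"dp":[0,0,0.02],"rotation":[0,0,-0.022],"jaw":0.3},{"dp":[0,0,0.02],"rotation":[0,0,-0.045],"jaw":0.3},{"dp":[0,0,0.02],"rotation":[0,0,-0.045],"jaw":0.3},{"dp":[0,0,0],"rotation":[0,0,-0.045],"jaw":0.3},{"dp":[0,0,0],"rotation":[0,0,-0.045],"jaw":0.3}]' 15 >/dev/null && python3 locked.py
```

```text
t 6.9 p [0.498, 0.2519, 0.0909] q [-0.2, 0.87, -0.81, 1.28, 0.65, 1.86, -0.89] F [-3.7, -5.0, -12.6] Fax -13.8 w 0.0427 g 15.0 axial 0.0537 off [-0.0007, 0.0021, -0.001] ang 0.0
t 7.53 p [0.4982, 0.2521, 0.0912] q [-0.17, 0.89, -0.87, 1.27, 0.68, 1.88, -0.63] F [-3.0, -5.1, -11.2] Fax -12.5 w 0.0433 g 15.0 axial 0.054 off [-0.0007, 0.0022, -0.0011] ang 0.0
t 8.15 p [0.4984, 0.2528, 0.0921] q [-0.15, 0.92, -0.92, 1.27, 0.71, 1.9, -0.36] F [-0.8, -1.8, -5.3] Fax -5.4 w 0.0432 g 15.0 axial 0.0552 off [-0.0007, 0.0023, -0.0011] ang 0.0
```

```bash
python3 -m pendant '[{"dp":[0,0,-0.01],"rotation":[0,0,0],"jaw":0.3},{"dp":[0,0,-0.01],"rotation":[0,0,0],"jaw":0.3}]' 15 >/dev/null; python3 locked.py;  python3 -m pendant '[{"dp":[0,0,-0.01],"rotation":[0,0,0],"jaw":0.3},{"dp":[0,0,-0.01],"rotation":[0,0,0],"jaw":0.3}]' 15 >/dev/null; python3 locked.py
```

```text
t 8.4 p [0.4994, 0.2537, 0.0952] q [-0.15, 0.91, -0.92, 1.27, 0.71, 1.91, -0.36] F [1.2, -1.0, 9.3] Fax 7.5 w 0.0428 g 15.0 axial 0.0585 off [-0.0007, 0.0016, -0.0007] ang 0.0
t 8.65 p [0.5001, 0.2535, 0.0967] q [-0.15, 0.91, -0.92, 1.26, 0.71, 1.91, -0.36] F [-1.0, -5.1, 7.3] Fax 3.1 w 0.043 g 15.0 axial 0.0598 off [-0.0004, 0.0007, -0.0003] ang 0.0
```

It let go: the axial force changed sign to +7 N and the cap follows. Now I slide it off gently.

```bash
python3 -m pendant '[{"dp":[0,0,-0.02],"rotation":[0,0,0],"jaw":0.3},{"dp":[0,0,-0.04],"rotation":[0,0,0],"jaw":0.3},{"dp":[0,0,-0.06],"rotation":[0,0,0],"jaw":0.3},{"dp":[0,0,-0.06],"rotation":[0,0,0],"jaw":0.3}]' 20 >/dev/null; python3 locked.py;  python3 -m pendant '[{"dp":[0,0,-0.03],"rotation":[0,0,0],"jaw":0.3},{"dp":[0,0,-0.06],"rotation":[0,0,0],"jaw":0.3},{"dp":[0,0,-0.09],"rotation":[0,0,0],"jaw":0.3},{"dp":[0,0,-0.09],"rotation":[0,0,0],"jaw":0.3}]' 20 >/dev/null; python3 locked.py
```

```text
t 9.15 p [0.5023, 0.2595, 0.1029] q [-0.16, 0.91, -0.92, 1.24, 0.71, 1.92, -0.35] F [0.0, 0.6, -0.1] Fax 0.2 w 0.0428 g 20.0 axial 0.0686 off [-0.0007, 0.0024, -0.0012] ang 0.0
t 9.65 p [0.5059, 0.2662, 0.1138] q [-0.18, 0.92, -0.92, 1.21, 0.71, 1.95, -0.35] F [0.5, 0.2, -0.9] Fax -0.5 w 0.043 g 20.0 axial 0.0818 off [-0.0008, 0.0024, -0.0012] ang 0.0
```

```bash
python3 -m pendant '[{"dp":[0,0,-0.1],"rotation":[0,0,0],"jaw":0.3},{"dp":[0,0,-0.2],"rotation":[0,0,0],"jaw":0.3},{"dp":[0,0,-0.3],"rotation":[0,0,0],"jaw":0.3},{"dp":[0,0,-0.3],"rotation":[0,0,0],"jaw":0.3}]' 20 >/dev/null
python3 - <<'E'
from h import *
from bench import camera
s=st(); R=Rot.from_quat(s["eef_rot"]).as_matrix(); print(R.round(2).tolist())
plan([.50,.20,.27],tool([0,0,-1],R[:,1]),s)
c=camera("side"); cv2.imwrite("pics/s2.png",c["image"][140:340,180:420,::-1].repeat(3,0).repeat(3,1))
E
```

```text
t 10.15 p [0.5188, 0.2895, 0.1516] q [-0.25, 0.91, -0.89, 1.09, 0.69, 2.02, -0.31] F [0.1, -0.3, -1.2] Fax -1.1 w 0.0427 g 20.0 axial 0.128 off [-0.0011, 0.0027, -0.0013] ang 0.0
[[-0.68, 0.68, -0.28], [0.71, 0.5, -0.5], [-0.2, -0.54, -0.82]]
dp [-0.495, -0.807, -0.315] rot [-0.0898, 0.0367, 0.0107] deg 35.1
```

View pics/s2.png

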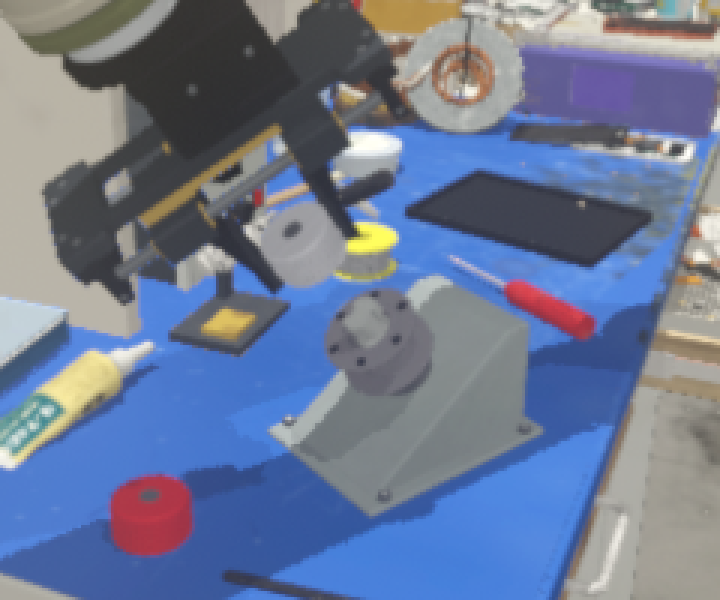

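The cap is held at (300,245) and the reel with the bare spindle is at (365,330). Next I stand the tool upright and carry the cap to the tray.

```bash
python3 -m pendant '[{"dp":[-0.1,-0.2,-0.15],"rotation":[0,0,0],"jaw":0.3},{"dp":[-0.2,-0.4,-0.3],"rotation":[-0.02,0.01,0.002],"jaw":0.3},{"dp":[-0.4,-0.6,-0.315],"rotation":[-0.045,0.018,0.005],"jaw":0.3},{"dp":[-0.495,-0.8,-0.315],"rotation":[-0.07,0.028,0.008],"jaw":0.3},{"dp":[-0.495,-0.807,-0.315],"rotation":[-0.0898,0.0367,0.0107],"jaw":0.3},{"dp":[-0.495,-0.807,-0.315],"rotation":[-0.0898,0.0367,0.0107],"jaw":0.3}]' 20 >/dev/null
python3 - <<'E'
from h import *
s=st(); u=np.array([np.cos(np.radians(-12.5)),np.sin(np.radians(-12.5)),0]); v=np.array([-u[1],u[0],0]); tc=np.array([.505,-.169,0])
print("u",u,"cap place",tc+.05*u,"reel place",tc-.045*u)
for sg in(1,-1): plan(tc+.05*u+[0,0,.2],tool([0,0,-1],sg*v),s)
E
```

```text
t 10.95 p [0.5004, 0.1945, 0.2691] q [0.5, 0.28, -1.13, 1.58, 0.26, 1.45, -0.03] F [0.5, -0.4, -0.3] Fax -0.3 w 0.0425 g 20.0 axial 0.1717 off [-0.0319, -0.1141, 0.0804] ang 34.83
u [ 0.97629601 -0.21643961  0.        ] cap place [ 0.5538148  -0.17982198  0.        ] reel place [ 0.46106668 -0.15926022  0.        ]
dp [-2.231, -1.169, 0.471] rot [-0.0004, 0.0005, -0.1159] deg 41.7
dp [-2.231, -1.169, 0.471] rot [0.0007, 0.0006, 0.3841] deg 138.3
```

```bash
python3 -m pendant '[{"dp":[-0.35,-0.2,0],"rotation":[0,0,0],"jaw":0.3},{"dp":[-0.7,-0.35,0],"rotation":[0,0,0],"jaw":0.3},{"dp":[-0.95,-0.5,0],"rotation":[0,0,0],"jaw":0.3},{"dp":[-0.95,-0.5,0],"rotation":[0,0,0],"jaw":0.3}]' 20 >/dev/null
python3 -m pendant '[{"dp":[-0.35,-0.2,0],"rotation":[0,0,-0.02],"jaw":0.3},{"dp":[-0.7,-0.35,0],"rotation":[0,0,-0.05],"jaw":0.3},{"dp":[-0.95,-0.5,0.2],"rotation":[0,0,-0.08],"jaw":0.3},{"dp":[-0.95,-0.5,0.4],"rotation":[0,0,-0.1159],"jaw":0.3},{"dp":[-0.95,-0.5,0.4],"rotation":[0,0,-0.1159],"jaw":0.3}]' 20 >/dev/null
python3 - <<'E'
from h import *
s=st(); u=np.array([np.cos(np.radians(-12.5)),np.sin(np.radians(-12.5)),0]); v=np.array([-u[1],u[0],0]); tc=np.array([.505,-.169,0])
plan(tc+.05*u+[0,0,.06],tool([0,0,-1],v),s)
E
```

```text
t 12.07 p [0.5462, -0.1178, 0.2072] q [1.02, 0.4, -1.1, 1.61, 0.36, 1.36, 1.23] F [1.0, -0.6, -0.3] Fax -0.3 w 0.0426 g 20.0 axial -0.0215 off [0.0688, -0.33, 0.1769] ang 34.88
dp [-0.14, -0.394, 0.981] rot [-0.0, -0.0009, 0.0018] deg 0.7
```

```bash
python3 -m pendant '[{"dp":[-0.14,-0.394,0],"rotation":[0,0,0.0018],"jaw":0.3},{"dp":[-0.14,-0.394,0.35],"rotation":[0,0,0.0018],"jaw":0.3},{"dp":[-0.14,-0.394,0.7],"rotation":[0,0,0.0018],"jaw":0.3},{"dp":[-0.14,-0.394,0.98],"rotation":[0,0,0.0018],"jaw":0.3},{"dp":[-0.14,-0.394,0.98],"rotation":[0,0,0.0018],"jaw":0.3}]' 20 >/dev/null
python3 - <<'E'
from h import *
from bench import camera
s=st()
a,b=camera("side"),camera("top")
cv2.imwrite("pics/s3.png",np.vstack([cv2.resize(a["image"][130:250,280:440],None,fx=3,fy=3)[:300],cv2.resize(b["image"][150:260,340:500],None,fx=3,fy=3)[:300]])[:,:,::-1])
W=cloud(a); p=s["ee_pos"]; q=(np.linalg.norm(W[...,:2]-p[:2],axis=2)<.024)&(W[...,2]<.12)&(W[...,2]>.008); I=a["image"][q].astype(int); print(q.sum(),np.percentile(W[...,2][q&(a["image"].min(2)>110)],[0,2,5,50,95,100]).round(4))
E
```

```text
t 12.7 p [0.5544, -0.18, 0.0612] q [0.99, 0.59, -0.97, 1.71, 0.53, 1.14, 1.21] F [-0.1, 0.8, 0.6] Fax 0.9 w 0.0428 g 20.0 axial -0.1698 off [0.1192, -0.3184, 0.1523] ang 34.87
120 [0.0577 0.0587 0.0598 0.0756 0.0836 0.0844]
```

View pics/s3.png

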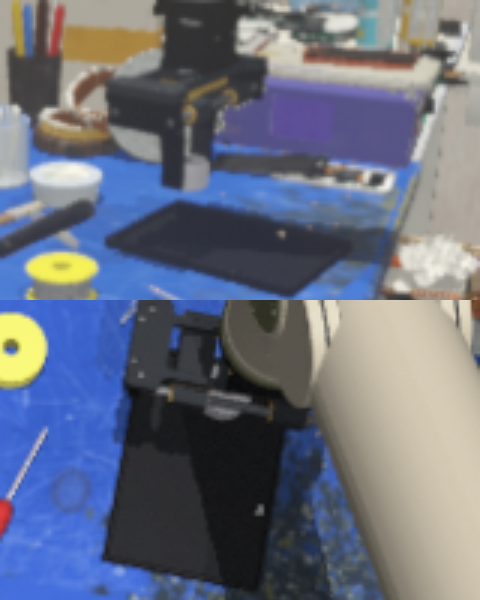

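The cap hangs upright between the fingers at (195,170), over the far part of the tray. Its mouth is about 4–5 mm below the TCP. Lowering by feel.

```bash
python3 -m pendant '[{"dp":[0,0,0.15],"rotation":[0,0,0],"jaw":0.3},{"dp":[0,0,0.3],"rotation":[0,0,0],"jaw":0.3},{"dp":[0,0,0.31],"rotation":[0,0,0],"jaw":0.3},{"dp":[0,0,0.31],"rotation":[0,0,0],"jaw":0.3}]' 20 >/dev/null
python3 -c "from h import *;st()"
python3 -m pendant '[{"dp":[0,0,0.01],"rotation":[0,0,0],"jaw":0.3},{"dp":[0,0,0.02],"rotation":[0,0,0],"jaw":0.3},{"dp":[0,0,0.02],"rotation":[0,0,0],"jaw":0.3}]' 20 >/dev/null
python3 -c "from h import *;st()"
```

```text
t 13.3 p [0.5552, -0.1821, 0.016] q [0.96, 0.64, -0.93, 1.74, 0.58, 1.06, 1.18] F [-0.5, 0.2, -0.3] Fax -0.3 w 0.0426 g 20.0 axial -0.2076 off [0.1307, -0.3016, 0.1381] ang 34.91
t 13.68 p [0.5551, -0.1823, 0.013] q [0.96, 0.65, -0.93, 1.74, 0.59, 1.06, 1.18] F [-0.2, -0.8, 0.9] Fax 0.3 w 0.0428 g 20.0 axial -0.2102 off [0.1314, -0.3005, 0.1372] ang 34.89
```

```bash
for k in 1 2 3; do :; done
python3 -m pendant '[{"dp":[0,0,0.013],"rotation":[0,0,0],"jaw":0.3},{"dp":[0,0,0.013],"rotation":[0,0,0],"jaw":0.3}]' 20 >/dev/null
python3 -c "from h import *;st()"
python3 -m pendant '[{"dp":[0,0,0.01],"rotation":[0,0,0],"jaw":0.3},{"dp":[0,0,0.01],"rotation":[0,0,0],"jaw":0.3}]' 20 >/dev/null
python3 -c "from h import *;st()"
```

```text
t 13.93 p [0.555, -0.1822, 0.0108] q [0.96, 0.65, -0.92, 1.74, 0.59, 1.06, 1.18] F [-0.0, -1.0, -0.3] Fax -0.8 w 0.0424 g 20.0 axial -0.212 off [0.1318, -0.2996, 0.1365] ang 34.89
t 14.18 p [0.555, -0.1822, 0.0093] q [0.96, 0.65, -0.92, 1.74, 0.59, 1.05, 1.17] F [-0.1, -0.4, 0.4] Fax 0.1 w 0.0427 g 20.0 axial -0.2132 off [0.1321, -0.299, 0.136] ang 34.89
```

```bash
python3 -m pendant '[{"dp":[0,0,0.01],"rotation":[0,0,0],"jaw":0.3},{"dp":[0,0,0.01],"rotation":[0,0,0],"jaw":0.3}]' 20 >/dev/null
python3 -c "from h import *;s=st();import sys;sys.exit(s['ft_force'][2]>2.5)" &&
python3 -m pendant '[{"dp":[0,0,0.008],"rotation":[0,0,0],"jaw":0.3},{"dp":[0,0,0.008],"rotation":[0,0,0],"jaw":0.3}]' 20 >/dev/null && 
python3 -c "from h import *;st()"
```

```text
t 14.43 p [0.5552, -0.1822, 0.0085] q [0.95, 0.65, -0.92, 1.74, 0.59, 1.05, 1.17] F [-3.1, 0.8, 6.0] Fax 4.4 w 0.043 g 20.0 axial -0.2139 off [0.1325, -0.2987, 0.1357] ang 34.87True
```

```bash
python3 -m pendant '[{"dp":[0,0,0],"rotation":[0,0,0],"jaw":0.72},{"dp":[0,0,0],"rotation":[0,0,0],"jaw":0.72},{"dp":[0,0,0],"rotation":[0,0,0],"jaw":0.72},{"dp":[0,0,0],"rotation":[0,0,0],"jaw":0.72},{"dp":[0,0,-0.1],"rotation":[0,0,0],"jaw":0.72},{"dp":[0,0,-0.3],"rotation":[0,0,0],"jaw":1},{"dp":[0,0,-0.7],"rotation":[0,0,0],"jaw":1},{"dp":[0,0,-1],"rotation":[0,0,0],"jaw":1}]' 20
python3 -m pendant '[{"dp":[0,0,-0.3],"rotation":[0,0,0],"jaw":1},{"dp":[0,0.1,-0.7],"rotation":[0,0,0],"jaw":1},{"dp":[0.1,0.3,-0.7],"rotation":[0,0,0],"jaw":1}]' 20
python3 - <<'E'
from h import *
s=st(); plan([.50,.20,.27],tool([0,0,-1],[.68,.5,0]),s); R=Rot.from_quat(s["eef_rot"]).as_matrix(); print(R.round(2).tolist())
from bench import camera
a=camera("side"); np.savez("s4.npz",**a); W=cloud(a); q=(np.linalg.norm(W[...,:2]-[.555,-.182],axis=2)<.04)&(W[...,2]>.012)&(W[...,2]<.05)&(a["image"].min(2)>90); P=W[q]; print(len(P),P.min(0).round(3),P.max(0).round(3))
E
```

```text
time: 15.42
ee_pos: [0.5558, -0.1816, 0.1614]
eef_rot: [0.11, 0.994, -0.001, 0.001]
ft_force: [0.4, -0.1, -0.1]
width: 0.083
grip_force: 0.0
time: 15.8
ee_pos: [0.5528, -0.1345, 0.2682]
eef_rot: [0.111, 0.994, -0.001, 0.003]
ft_force: [0.3, 0.8, -1.5]
width: 0.087
grip_force: 0.0
t 15.8 p [0.5528, -0.1345, 0.2682] q [1.04, 0.37, -1.11, 1.51, 0.33, 1.47, 1.27] F [0.3, 0.8, -1.5] Fax -0.7 w 0.087 g 0.0 axial 0.022 off [0.063, -0.3684, 0.2022] ang 35.03
dp [0.837, 2.097, -0.02] rot [0.0002, 0.0011, 0.1135] deg 40.9
[[-0.98, 0.22, 0.01], [0.22, 0.98, -0.0], [-0.01, -0.0, -1.0]]
144 [ 0.531 -0.202  0.012] [ 0.573 -0.158  0.032]
```

The cap stands flat in the tray, with its top at about 0.031 m. Back to the dispenser for the reel.

```bash
python3 -m pendant '[{"dp":[0.15,0.35,0],"rotation":[0,0,0],"jaw":1},{"dp":[0.3,0.7,0],"rotation":[0,0,0],"jaw":1},{"dp":[0.42,1,0],"rotation":[0,0,0],"jaw":1},{"dp":[0.42,1,0],"rotation":[0,0,0],"jaw":1}]' >/dev/null
python3 -m pendant '[{"dp":[0.15,0.35,0],"rotation":[0,0,0.02],"jaw":1},{"dp":[0.3,0.7,0],"rotation":[0,0,0.05],"jaw":1},{"dp":[0.42,1,0],"rotation":[0,0,0.08],"jaw":1},{"dp":[0.42,1,0],"rotation":[0,0,0.11],"jaw":1},{"dp":[0.42,1,0],"rotation":[0,0,0.1135],"jaw":1}]' >/dev/null
python3 - <<'E'
from h import *
s=st(); plan(F+.13*A,tool(-A,[.68,.5,-.54]),s)
E
```

```text
t 16.98 p [0.4936, 0.1862, 0.263] q [0.52, 0.25, -1.12, 1.61, 0.23, 1.42, 0.02] F [0.1, -0.2, 0.4] Fax 0.3 w 0.0871 g 0.0 axial 0.1607 off [-0.0355, -0.1169, 0.0834] ang 34.89
dp [0.44, 0.546, 0.722] rot [0.0899, -0.0363, -0.0107] deg 35.1
```

```bash
python3 -m pendant '[{"dp":[0.15,0.2,0.1],"rotation":[0.02,-0.008,-0.002],"jaw":1},{"dp":[0.3,0.4,0.25],"rotation":[0.045,-0.018,-0.005],"jaw":1},{"dp":[0.44,0.546,0.4],"rotation":[0.07,-0.028,-0.008],"jaw":1},{"dp":[0.44,0.546,0.55],"rotation":[0.0899,-0.0363,-0.0107],"jaw":1},{"dp":[0.44,0.546,0.722],"rotation":[0.0899,-0.0363,-0.0107],"jaw":1},{"dp":[0.44,0.546,0.722],"rotation":[0.0899,-0.0363,-0.0107],"jaw":1},{"dp":[0.44,0.546,0.722],"rotation":[0.0899,-0.0363,-0.0107],"jaw":1}]' >/dev/null
python3 - <<'E'
from h import *
s=st(); plan(F+.09*A,tool(-A,[.68,.5,-.54]),s)
E
```

```text
t 17.85 p [0.5213, 0.2866, 0.156] q [-0.26, 0.89, -0.84, 1.09, 0.66, 2.01, -0.29] F [1.0, 0.1, -0.4] Fax -0.0 w 0.0868 g 0.0 axial 0.1309 off [0.0006, -0.0016, 0.0007] ang 0.0
dp [0.011, 0.004, 0.273] rot [0.0005, -0.0001, -0.0001] deg 0.2
```

```bash
python3 -m pendant '[{"dp":[0.011,0.004,0.15],"rotation":[0.0005,0,0],"jaw":1},{"dp":[0.011,0.004,0.3],"rotation":[0.0005,0,0],"jaw":1},{"dp":[0.011,0.004,0.42],"rotation":[0.0005,0,0],"jaw":1},{"dp":[0.011,0.004,0.42],"rotation":[0.0005,0,0],"jaw":1}]' >/dev/null
python3 - <<'E'
from h import *
s=st(); plan(F+.0255*A,tool(-A,[.68,.5,-.54]),s)
E
```

```text
t 18.35 p [0.5029, 0.2556, 0.1037] q [-0.19, 0.88, -0.84, 1.25, 0.66, 1.89, -0.32] F [0.2, -0.4, -0.5] Fax -0.6 w 0.0871 g 0.0 axial 0.0674 off [0.0002, -0.001, 0.0005] ang 0.0
dp [0.006, 0.005, 0.279] rot [-0.0002, -0.0, -0.0003] deg 0.1
```

```bash
python3 -m pendant '[{"dp":[0.006,0.005,0.1],"rotation":[0,0,0],"jaw":1},{"dp":[0.006,0.005,0.2],"rotation":[0,0,0],"jaw":1},{"dp":[0.006,0.005,0.28],"rotation":[0,0,0],"jaw":1},{"dp":[0.006,0.005,0.28],"rotation":[0,0,0],"jaw":1},{"dp":[0.006,0.005,0.28],"rotation":[0,0,0],"jaw":0.55},{"dp":[0.006,0.005,0.28],"rotation":[0,0,0],"jaw":0.55},{"dp":[0.006,0.005,0.28],"rotation":[0,0,0],"jaw":0.55},{"dp":[0.006,0.005,0.28],"rotation":[0,0,0],"jaw":0.55}]' 15 >/dev/null
python3 -m pendant '[{"dp":[0,0,0],"rotation":[0,0,0],"jaw":0.55},{"dp":[0,0,0],"rotation":[0,0,0],"jaw":0.55}]' 15 >/dev/null
python3 - <<'E'
from h import *
s=st()
print("tool-frame F",Rot.from_quat(s["eef_rot"]).inv().apply(s["ft_force"]).round(1))
E
```

```text
t 19.6 p [0.4898, 0.2376, 0.067] q [-0.16, 0.88, -0.84, 1.34, 0.67, 1.82, -0.34] F [1.1, 2.0, 1.4] Fax 2.5 w 0.0628 g 15.0 axial 0.0247 off [-0.0007, 0.0023, -0.0012] ang 0.0
tool-frame F [ 0.4  1.  -2.5]
```

Gripped at 62.8 mm. Now I slide it off along the axis, watching the force.

```bash
python3 -m pendant '[{"dp":[0,0,-0.04],"rotation":[0,0,0],"jaw":0.55},{"dp":[0,0,-0.08],"rotation":[0,0,0],"jaw":0.55},{"dp":[0,0,-0.12],"rotation":[0,0,0],"jaw":0.55},{"dp":[0,0,-0.12],"rotation":[0,0,0],"jaw":0.55}]' 20 >/dev/null
python3 -c "from h import *;s=st();import sys;sys.exit(abs(s['ft_force']@A)>8)" &&
python3 -m pendant '[{"dp":[0,0,-0.06],"rotation":[0,0,0],"jaw":0.55},{"dp":[0,0,-0.12],"rotation":[0,0,0],"jaw":0.55},{"dp":[0,0,-0.18],"rotation":[0,0,0],"jaw":0.55},{"dp":[0,0,-0.24],"rotation":[0,0,0],"jaw":0.55},{"dp":[0,0,-0.24],"rotation":[0,0,0],"jaw":0.55}]' 20 >/dev/null &&
python3 -c "from h import *;s=st();import sys;sys.exit(abs(s['ft_force']@A)>8)" &&
python3 -m pendant '[{"dp":[0,0,-0.1],"rotation":[0,0,0],"jaw":0.55},{"dp":[0,0,-0.2],"rotation":[0,0,0],"jaw":0.55},{"dp":[0,0,-0.3],"rotation":[0,0,0],"jaw":0.55},{"dp":[0,0,-0.3],"rotation":[0,0,0],"jaw":0.55}]' 20 >/dev/null
python3 - <<'E'
from h import *
s=st(); R=Rot.from_quat(s["eef_rot"]).as_matrix(); plan([.50,.20,.28],tool([0,0,-1],R[:,1]),s)
from bench import camera
c=camera("side"); cv2.imwrite("pics/s5.png",c["image"][140:340,180:420,::-1].repeat(3,0).repeat(3,1))
E
```

```text
t 20.1 p [0.495, 0.2468, 0.082] q [-0.17, 0.88, -0.84, 1.3, 0.66, 1.85, -0.33] F [0.1, -0.9, -1.1] Fax -1.3 w 0.0628 g 20.0 axial 0.043 off [-0.0007, 0.0024, -0.0012] ang 0.0
t 20.1 p [0.495, 0.2468, 0.082] q [-0.17, 0.88, -0.84, 1.3, 0.66, 1.85, -0.33] F [0.1, -0.9, -1.1] Fax -1.3 w 0.0628 g 20.0 axial 0.043 off [-0.0007, 0.0024, -0.0012] ang 0.0
dp [-0.502, -0.847, -0.933] rot [-0.0906, 0.0364, 0.0107] deg 35.3False
```

View pics/s5.png

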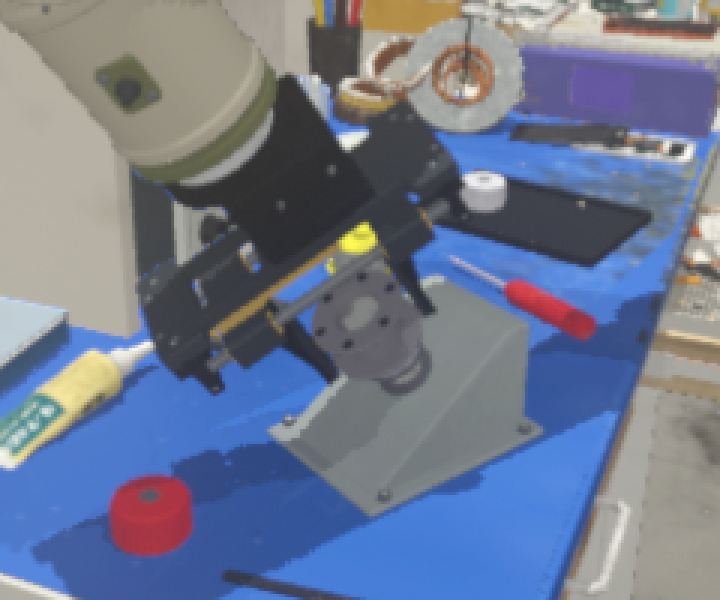

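The reel at (370,320) follows the fingers and the drag disc shows beneath it. The cap is in the tray at (485,190). My force check ended the chain early by mistake (a numpy bool went to `sys.exit`); the force was fine, so I continue.

```bash
python3 -m pendant '[{"dp":[0,0,-0.06],"rotation":[0,0,0],"jaw":0.55},{"dp":[0,0,-0.12],"rotation":[0,0,0],"jaw":0.55},{"dp":[0,0,-0.18],"rotation":[0,0,0],"jaw":0.55},{"dp":[0,0,-0.24],"rotation":[0,0,0],"jaw":0.55},{"dp":[0,0,-0.24],"rotation":[0,0,0],"jaw":0.55}]' 20 >/dev/null 
python3 -c "from h import *;s=st();import sys;sys.exit(int(abs(s['ft_force']@A)>8))" &&
python3 -m pendant '[{"dp":[0,0,-0.1],"rotation":[0,0,0],"jaw":0.55},{"dp":[0,0,-0.2],"rotation":[0,0,0],"jaw":0.55},{"dp":[0,0,-0.32],"rotation":[0,0,0],"jaw":0.55},{"dp":[0,0,-0.32],"rotation":[0,0,0],"jaw":0.55}]' 20 >/dev/null
python3 - <<'E'
from h import *
s=st(); R=Rot.from_quat(s["eef_rot"]).as_matrix(); plan([.50,.20,.28],tool([0,0,-1],R[:,1]),s)
E
```

```text
t 20.77 p [0.5053, 0.2651, 0.1116] q [-0.21, 0.88, -0.84, 1.22, 0.66, 1.92, -0.31] F [-0.1, 0.6, -1.0] Fax -0.6 w 0.0624 g 20.0 axial 0.0793 off [-0.0007, 0.0026, -0.0013] ang 0.0
t 21.27 p [0.519, 0.2896, 0.1514] q [-0.27, 0.89, -0.82, 1.09, 0.65, 2.0, -0.29] F [-0.5, 0.2, -1.0] Fax -0.9 w 0.0625 g 20.0 axial 0.128 off [-0.0008, 0.0028, -0.0014] ang 0.0
dp [-0.504, -0.848, -0.368] rot [-0.0904, 0.0363, 0.0106] deg 35.3
```

```bash
python3 -m pendant '[{"dp":[-0.1,-0.2,-0.2],"rotation":[0,0,0],"jaw":0.55},{"dp":[-0.2,-0.4,-0.37],"rotation":[-0.02,0.01,0.002],"jaw":0.55},{"dp":[-0.4,-0.6,-0.37],"rotation":[-0.045,0.018,0.005],"jaw":0.55},{"dp":[-0.5,-0.8,-0.37],"rotation":[-0.07,0.028,0.008],"jaw":0.55},{"dp":[-0.5,-0.848,-0.37],"rotation":[-0.0904,0.0363,0.0106],"jaw":0.55},{"dp":[-0.5,-0.848,-0.37],"rotation":[-0.0904,0.0363,0.0106],"jaw":0.55}]' 20 >/dev/null
python3 -m pendant '[{"dp":[-0.35,-0.2,0],"rotation":[0,0,0],"jaw":0.55},{"dp":[-0.7,-0.35,0],"rotation":[0,0,0],"jaw":0.55},{"dp":[-0.95,-0.6,0],"rotation":[0,0,0],"jaw":0.55},{"dp":[-0.95,-0.6,0],"rotation":[0,0,0],"jaw":0.55}]' 20 >/dev/null
python3 -m pendant '[{"dp":[-0.35,-0.2,0],"rotation":[0,0,-0.02],"jaw":0.55},{"dp":[-0.6,-0.5,0],"rotation":[0,0,-0.05],"jaw":0.55},{"dp":[-0.7,-0.8,0],"rotation":[0,0,-0.08],"jaw":0.55},{"dp":[-0.7,-0.8,0.2],"rotation":[0,0,-0.1159],"jaw":0.55},{"dp":[-0.7,-0.8,0.2],"rotation":[0,0,-0.1159],"jaw":0.55}]' 20 >/dev/null
python3 - <<'E'
from h import *
s=st(); u=np.array([np.cos(np.radians(-12.5)),np.sin(np.radians(-12.5)),0]); v=np.array([-u[1],u[0],0])
plan([.461,-.159,.12],tool([0,0,-1],v),s)
E
```

```text
t 23.15 p [0.4765, -0.1233, 0.2474] q [1.03, 0.1, -0.91, 1.72, 0.08, 1.36, 1.47] F [0.1, 0.7, -0.0] Fax 0.3 w 0.0623 g 20.0 axial -0.0111 off [-0.0039, -0.3407, 0.2086] ang 34.82
dp [0.048, -0.253, 0.85] rot [-0.0002, -0.001, 0.0029] deg 1.1
```

```bash
python3 -m pendant '[{"dp":[0.048,-0.253,0],"rotation":[0,-0.001,0.0029],"jaw":0.55},{"dp":[0.048,-0.253,0.3],"rotation":[0,-0.001,0.0029],"jaw":0.55},{"dp":[0.048,-0.253,0.6],"rotation":[0,-0.001,0.0029],"jaw":0.55},{"dp":[0.048,-0.253,0.85],"rotation":[0,-0.001,0.0029],"jaw":0.55},{"dp":[0.048,-0.253,0.85],"rotation":[0,-0.001,0.0029],"jaw":0.55}]' 20 >/dev/null
python3 - <<'E'
from h import *
from bench import camera
s=st()
u=np.array([np.cos(np.radians(-12.5)),np.sin(np.radians(-12.5)),0]); v=np.array([-u[1],u[0],0])
plan([.461,-.159,.02],tool([0,0,-1],v),s)
a,b=camera("side"),camera("top")
cv2.imwrite("pics/s6.png",np.vstack([cv2.resize(a["image"][110:250,280:440],None,fx=4,fy=4,)[:420],cv2.resize(b["image"][150:260,340:500],None,fx=4,fy=4)[:180]])[:,:,::-1])
E
```

```text
t 23.77 p [0.4615, -0.1574, 0.1199] q [1.03, 0.22, -0.87, 1.9, 0.18, 1.1, 1.44] F [0.5, 0.7, -0.1] Fax 0.4 w 0.0626 g 20.0 axial -0.1369 off [0.0169, -0.3122, 0.184] ang 35.02
dp [0.0, -0.012, 0.666] rot [0.0001, -0.0002, -0.0004] deg 0.1
```

View pics/s6.png

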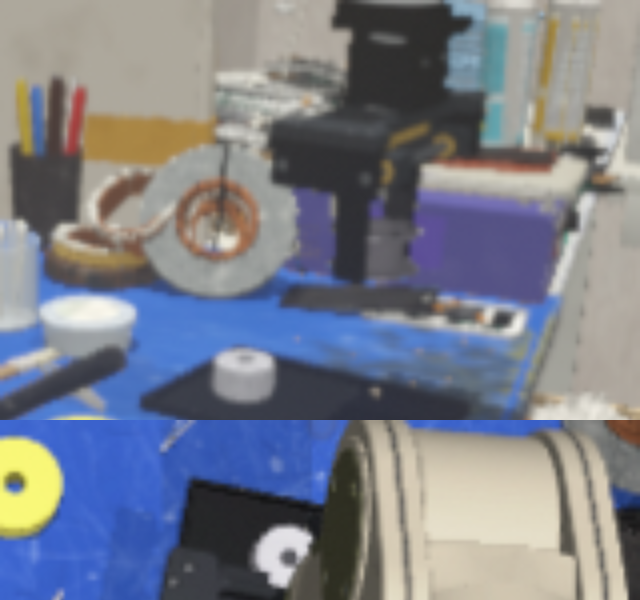

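The reel hangs level between the fingers at (390,250) and the cap stands in the tray at (243,375). Lowering.

```bash
python3 -m pendant '[{"dp":[0,-0.012,0.3],"rotation":[0,0,0],"jaw":0.55},{"dp":[0,-0.012,0.55],"rotation":[0,0,0],"jaw":0.55},{"dp":[0,-0.012,0.7],"rotation":[0,0,0],"jaw":0.55},{"dp":[0,-0.012,0.7],"rotation":[0,0,0],"jaw":0.55}]' 20 >/dev/null
python3 -c "from h import *;s=st();import sys;sys.exit(int(s['ft_force'][2]>2.5))" &&
python3 -m pendant '[{"dp":[0,0,0.015],"rotation":[0,0,0],"jaw":0.55},{"dp":[0,0,0.03],"rotation":[0,0,0],"jaw":0.55},{"dp":[0,0,0.03],"rotation":[0,0,0],"jaw":0.55}]' 20 >/dev/null
python3 -c "from h import *;s=st();import sys;sys.exit(int(s['ft_force'][2]>2.5))" &&
python3 -m pendant '[{"dp":[0,0,0.01],"rotation":[0,0,0],"jaw":0.55},{"dp":[0,0,0.01],"rotation":[0,0,0],"jaw":0.55}]' 20 >/dev/null
python3 -c "from h import *;s=st();import sys;sys.exit(int(s['ft_force'][2]>2.5))" &&
python3 -m pendant '[{"dp":[0,0,0.01],"rotation":[0,0,0],"jaw":0.55},{"dp":[0,0,0.01],"rotation":[0,0,0],"jaw":0.55}]' 20 >/dev/null
python3 -c "from h import *;s=st();import sys;sys.exit(int(s['ft_force'][2]>2.5))"
```

```text
t 24.38 p [0.4632, -0.1618, 0.0177] q [0.96, 0.38, -0.8, 1.99, 0.35, 0.91, 1.32] F [-0.5, -0.3, 0.5] Fax 0.1 w 0.0623 g 20.0 axial -0.2224 off [0.0429, -0.274, 0.1518] ang 35.0
t 24.75 p [0.4631, -0.1625, 0.0134] q [0.95, 0.39, -0.8, 1.99, 0.35, 0.9, 1.31] F [0.1, -0.2, -1.3] Fax -1.1 w 0.0626 g 20.0 axial -0.2262 off [0.0439, -0.2728, 0.1507] ang 34.99
t 25.0 p [0.4627, -0.1623, 0.0113] q [0.95, 0.39, -0.8, 1.99, 0.36, 0.9, 1.31] F [-1.2, 0.6, -0.3] Fax -0.3 w 0.0625 g 20.0 axial -0.2279 off [0.044, -0.2717, 0.15] ang 35.0
t 25.25 p [0.4626, -0.1622, 0.0097] q [0.95, 0.39, -0.8, 1.99, 0.36, 0.89, 1.31] F [-0.2, 0.4, -0.2] Fax 0.0 w 0.0625 g 20.0 axial -0.2293 off [0.0443, -0.271, 0.1495] ang 35.0
```

```bash
python3 -m pendant '[{"dp":[0,0,0.013],"rotation":[0,0,0],"jaw":0.55},{"dp":[0,0,0.013],"rotation":[0,0,0],"jaw":0.55}]' 20 >/dev/null
python3 -c "from h import *;s=st();import sys;sys.exit(int(s['ft_force'][2]>2.5))" &&
python3 -m pendant '[{"dp":[0,0,0.008],"rotation":[0,0,0],"jaw":0.55},{"dp":[0,0,0.008],"rotation":[0,0,0],"jaw":0.55}]' 20 >/dev/null &&
python3 -c "from h import *;s=st();import sys;sys.exit(int(s['ft_force'][2]>2.5))" &&
python3 -m pendant '[{"dp":[0,0,0.008],"rotation":[0,0,0],"jaw":0.55},{"dp":[0,0,0.008],"rotation":[0,0,0],"jaw":0.55}]' 20 >/dev/null &&
python3 -c "from h import *;s=st();import sys;sys.exit(int(s['ft_force'][2]>2.5))" &&
python3 -m pendant '[{"dp":[0,0,0.008],"rotation":[0,0,0],"jaw":0.55},{"dp":[0,0,0.008],"rotation":[0,0,0],"jaw":0.55}]' 20 >/dev/null &&
python3 -c "from h import *;s=st()"
```

```text
t 25.5 p [0.4627, -0.1622, 0.0077] q [0.95, 0.4, -0.79, 1.99, 0.36, 0.89, 1.31] F [0.4, -0.2, -0.6] Fax -0.5 w 0.0623 g 20.0 axial -0.2309 off [0.0448, -0.2702, 0.1488] ang 35.0
t 25.75 p [0.4628, -0.1622, 0.0066] q [0.95, 0.4, -0.79, 1.99, 0.37, 0.89, 1.3] F [0.1, -0.3, -1.0] Fax -0.9 w 0.0621 g 20.0 axial -0.2317 off [0.0451, -0.2697, 0.1484] ang 35.0
t 26.0 p [0.4628, -0.1622, 0.0054] q [0.95, 0.4, -0.79, 2.0, 0.37, 0.89, 1.3] F [0.2, 1.2, -1.2] Fax -0.3 w 0.0623 g 20.0 axial -0.2327 off [0.0454, -0.2693, 0.1481] ang 35.0
t 26.25 p [0.4629, -0.1623, 0.0045] q [0.94, 0.4, -0.79, 2.0, 0.37, 0.89, 1.3] F [-1.0, -0.0, 4.1] Fax 3.0 w 0.0624 g 22.8 axial -0.2334 off [0.0458, -0.269, 0.1477] ang 34.99
```

```bash
python3 -m pendant '[{"dp":[0,0,-0.003],"rotation":[0,0,0],"jaw":0.86},{"dp":[0,0,-0.003],"rotation":[0,0,0],"jaw":0.86},{"dp":[0,0,-0.003],"rotation":[0,0,0],"jaw":0.86},{"dp":[0,0,-0.003],"rotation":[0,0,0],"jaw":0.86},{"dp":[0,0,-0.1],"rotation":[0,0,0],"jaw":0.86},{"dp":[0,0,-0.3],"rotation":[0,0,0],"jaw":0.86},{"dp":[0,0,-0.7],"rotation":[0,0,0],"jaw":0.86},{"dp":[0,0,-1],"rotation":[0,0,0],"jaw":0.86}]' 
python3 -m pendant '[{"dp":[0,0,-0.3],"rotation":[0,0,0],"jaw":1},{"dp":[0,0,-0.8],"rotation":[0,0,0],"jaw":1},{"dp":[0,-0.4,-0.8],"rotation":[0,0,0],"jaw":1},{"dp":[0,-0.9,-0.8],"rotation":[0,0,0],"jaw":1},{"dp":[0,-0.9,-0.8],"rotation":[0,0,0],"jaw":1}]' 
python3 -m pendant '[{"dp":[0,-0.4,0],"rotation":[0,0,0],"jaw":1},{"dp":[0,-0.8,0],"rotation":[0,0,0],"jaw":1},{"dp":[0,-0.8,0],"rotation":[0,0,0],"jaw":1}]' >/dev/null
python3 - <<'E'
from h import *
from bench import camera
s=st()
a,b=camera("side"),camera("top")
cv2.imwrite("pics/s7.png",np.vstack([cv2.resize(a["image"][160:310,240:430],None,fx=4,fy=4,)[:320,:720],cv2.resize(b["image"][155:255,310:500],None,fx=4,fy=4)[:280,:720]])[:,:,::-1])
W=cloud(a)
for n,c,rad in(("cap",(.555,-.182),.03),("reel",(.4629,-.1623),.04)):
    q=(np.linalg.norm(W[...,:2]-c,axis=2)<rad)&(W[...,2]>.016)&(W[...,2]<.06); P=W[q]; print(n,len(P),P.min(0).round(3),P.max(0).round(3),((P.min(0)+P.max(0))/2).round(3))
E
```

```text
time: 27.25
ee_pos: [0.4625, -0.1614, 0.1574]
eef_rot: [0.112, 0.994, -0.001, 0.004]
ft_force: [0.8, -0.9, 0.0]
width: 0.0749
grip_force: 0.0
time: 27.88
ee_pos: [0.4294, -0.2971, 0.275]
eef_rot: [0.115, 0.993, -0.001, 0.003]
ft_force: [0.0, -0.1, 0.0]
width: 0.087
grip_force: 0.0
t 28.25 p [0.4022, -0.4139, 0.2743] q [1.31, 0.27, -0.71, 1.49, 0.18, 1.44, 1.93] F [-0.3, -0.0, -0.2] Fax -0.2 w 0.0869 g 0.0 axial -0.1551 off [-0.0372, -0.5596, 0.3533] ang 35.02
cap 124 [ 0.531 -0.203  0.016] [ 0.574 -0.159  0.032] [ 0.553 -0.181  0.024]
reel 191 [ 0.43  -0.191  0.016] [ 0.489 -0.13   0.036] [ 0.459 -0.161  0.026]
```

View pics/s7.png

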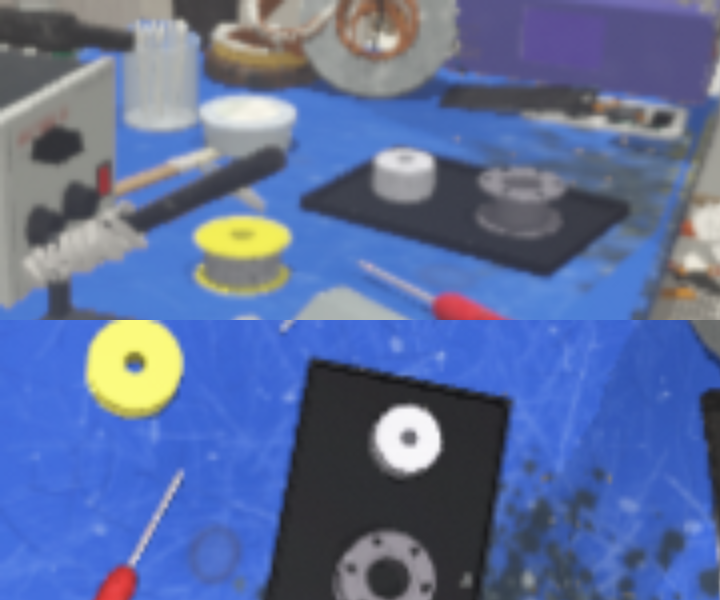

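The cap at (405,440) and the reel at (385,575) lie flat and apart, both well inside the tray rim. The driver and the solder reel have not moved, and the arm is clear.

```bash
python3 -c "from bench import r;print(r.close_job())"
```

```text
the job is handed in; nothing more can be done
None
```

The job is handed in: the cap was turned by feel until it let go and slid off, then the reel; both lie flat inside the tray rim, and the screwdriver and full solder reel were left alone (28 s, about 15 N peak pull read).

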